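# Slide the square blank along the rail into the corner pocket

## Robot

A 6-joint arm with a two-finger parallel gripper is mounted at the origin on a cart in front of the work surface, level with it; the furniture and walls round the work are solid. World frame = base frame: x ahead of the robot, y to its left, z up, the work surface at z = 0. Lengths are in m, angles in rad, forces in N, time in s.
With the tool pointing down it reaches from about 0.25 to 0.775 m from the base axis. Payload 4 kg.
Tool frame: the origin (TCP) lies midway between the tips of the shut fingers; the grasp point (between the pads) lies bot.grip_point_offset behind it (bot.grip_point_offset is the distance from the TCP to the grasp point, in m); z points along the fingers, y is the line along which they close (so a half turn about z gives the same grasp; the last joint's range is limited). The gripper opens to 85 mm and grips with 20 to 120 N. Pads are 22 mm wide; open, the fingers measure 114 mm over their backs; the gripper's body (76 mm by 85 mm) begins 54 mm behind the grasp point. The pads swing forward as they close: fully open they stand 13 mm farther back than shut.
Start: joints at [1.047, 0.087, 1.371, -0, 1.684, -0.103], TCP at [0.225, 0.502, 0.205] pointing down, gripper open.
Joint ranges: [-3.1, 3.1], [-0.76, 2.03], [0.27, 2.55], [-1.08, 4.22], [0.17, 2.65], [-2.57, 2.57]. Speed limits (rad/s): [2.79, 2.79, 3.14, 3.14, 3.14, 3.14].

## Interface

Orientations are given as a 3x3 rotation matrix whose columns are the frame's x, y, z axes.
In Python, from station import bot, read_camera, camera_model, finish_job gives the robot as it stands.
- The arm moves only by the tool move_arm, never from a script. Its argument "increments" is a list of rows, each an object with "travel": the shift along the tool's x, y, z in m, a list of three; "rotation": the turn, a rotation vector about the tool's x, y, z in rad, a list of three. In form: [{"travel": [dx, dy, dz], "rotation": [rx, ry, rz]}, ...]. A call has exactly 10 rows; each row is the pose to reach, as a shift and turn from the pose commanded when the call began, along the tool's axes at that moment; what a row does not reach only later rows make up. A row lasts 1/8 s, in which the tool goes at most 62.5 mm and 10.7 degrees, less where a joint would pass 70% of its speed; a pose out of reach is approached as far as the arm can. A call with a gripper value outside its range is refused whole. "fingers" is the opening, from 0 (shut) to 1 (fully open), set as the call begins (left out, the last holds). The fingers move at their own pace and stop on an object; "newtons" is the grip in N (left out, the last holds). Time passes only in rows, so rows that repeat a pose let the fingers close, or fill a call up. It gives the time, the measured TCP pose, the force, the opening and the grip force at its end, in the units of the state.
- bot.read_state(): the state, without advancing time (a new reading comes with each control period).
- read_camera(name): name is "scene" or "side" or "wrist"; returns the picture (420x560x3 uint8, blue, green, red); there is no depth.
- camera_model(name): a dict with "fx", "fy", "cx", "cy" (pixels), "distortion" ([k1, k2, p1, p2, k3] as OpenCV has them; the pictures are not rectified), "R" (3x3) and "t" (3): a world point X has camera coordinates R X + t. Camera axes: x right, y down, z forward; pixel columns grow to the right and rows downward; lengths in m; the calibration is good to about 2 mm. A picture is of the moment at which its call begins: read the wrist's pose just before it. camera_model takes no time and is no camera call; for the wrist camera it gives the pose at the moment of the call.
- finish_job(): hands the job in; it is judged then, once.
The state is a dict: "time_s": time; "q": joint angles; "joint_velocities": joint speeds; "joint_torque": joint torques, N m; "tool_pos": TCP position; "eef_rot": TCP orientation; "force": force on the tool from outside, world axes, zero at the start; "moment": the same for the moment, N m; "gripper_width": finger opening in m; "finger_force": force on a finger pad.
Only numpy, scipy, OpenCV 4.12 (cv2) and the standard library are available. Lean on these libraries where they do the work, as an engineer would, in place of code of your own. Each camera call takes 0.05 s, during which the arm holds its last target. There are 200 camera calls.

## Task

With the fingertips, push the square steel blank across the white plate until it lies flat against the long rail, then push it along, keeping it against the rail, into the corner pocket at the rail's left end until it sits against the end stop. Only push it: do not pick it up or tip it. Leave the round blank, the stopper and the blue-lidded tin where they are.

Things in the scene. Friction and masses are not known exactly. Their poses are not given: they have to be found in the camera images.
- fixture: Squaring fixture fixed to the bench: white plate 165 x 310 x 8 mm with steel rail, end stop and short keeper, each 14 mm high above the plate. Turned up to 0.2 rad. Origin on the bench under the plate; plate top z = 0.008, over x -0.085 to 0.080, y -0.155 to 0.155. +x points across the plate to the rail, away from the robot; +y along the rail to its left end, z up
- rail_face (a point): Middle of the foot of the long rail's inner face, at plate-top height; the face is the plane x = 0.056 in the fixture's frame, y -0.15 to 0.15. The rail is 12 mm thick. Axes as the fixture's
- pocket (a point): Point on the plate's top where the centre of the square blank's underside lies once it sits against both rail and end stop: (0.036, 0.119, 0.008) in the fixture's frame, axes as the fixture's. The end stop's inner face is y = 0.139 there, over x 0 to 0.056
- keeper_nose (a point): Foot of the keeper's inner face where its rounded nose (6 mm radius) begins: (0.013, 0.112, 0.008) in the fixture's frame, axes as the fixture's. The keeper is a bar 12 mm thick parallel to the rail, from y = 0.106 to the end stop, so the pocket between rail and keeper is 43 mm wide, 33 mm deep and open only to -y
- square_blank: The square steel blank, 40 x 40 x 16 mm, 150 g nominal, lying loose on the plate in front of the rail, turned by up to 0.35 rad from the fixture's axes. Origin at the centre of its underside, x and y parallel to its sides, z up. Nothing lies between it and the rail; the round blank lies beside it, to the left or the right
- round_blank: Round steel blank, 40 mm diameter, 16 mm thick, lying loose on the plate about as far from the rail as the square one and at least 60 mm from its centre. Origin at the centre of its underside. To be left alone
- stopper: Black rubber stopper, 24 mm diameter, 25 mm high, standing loose on the plate's near left part. Origin at the centre of its underside. To be left alone
- tin: Round tin with blue lid, 62 mm diameter, 30 mm high, standing on the bench to the right of the fixture. Origin at the centre of its underside. To be left alone
There are look-alikes about, which are no part of the job. Leave any brown or green look-alike of the square_blank alone.

How it is judged:
By the outcome, as a careful person would: the job done as asked, in the order asked, and still so for the second after the job is handed in, with the robot touching nothing.
It also fails if it takes over 59 s, if anything falls off the work surface, if the arm or the gripper's body presses on something with over 40 N, if the wrist force passes 120 N, or if a joint passes its speed limit or range.

## Working session

There is one attempt and no reset: what is moved stays moved. The work goes in short steps, Python scripts to look and compute and a tool call to move; the robot and the scene stay as the last step left them, time stands still between calls to the robot, and variables do not carry over. Pictures are saved under pics/ and viewed, at most 10 in all, crops included, and the job is handed in when it is done.

Besides the shell and the picture viewer there is one more tool, called after "Call:" by a JSON object that holds its "op" and its "data", one argument or row to a line. move_arm: Moves the arm, as the interface text tells. Its arguments: {"type":"object","properties":{"increments":{"type":"array"},"fingers":{"type":"number"},"newtons":{"type":"number"}},"required":["increments"]}

```bash
mkdir -p pics; ls
python3 - <<'E'
from station import bot, read_camera, camera_model
import cv2,numpy as np
s=bot.read_state(); print(s['time_s'],s['tool_pos'],s['eef_rot'],bot.grip_point_offset)
a=read_camera('scene');b=read_camera('side')
cv2.imwrite('pics/scene.png',a);cv2.imwrite('pics/side.png',b)
for n in('scene','side'):
    m=camera_model(n);print(n,m['fx'],m['distortion'],-np.array(m['R']).T@m['t'])
E
```

```text
pics
0.0 [0.22439069 0.50152315 0.20370763] [[-9.12766533e-01  4.08480120e-01 -1.11696111e-03]
 [ 4.08481591e-01  9.12764434e-01 -1.96943005e-03]
 [ 2.15049348e-04 -2.25388789e-03 -9.99997437e-01]] 0.0187
scene 486.5144474131229 [-0.06058972  0.          0.          0.          0.        ] [0.1110371  0.35128192 0.87724879]
side 535.5019973365709 [-0.0756955  0.         0.         0.         0.       ] [ 0.10298041 -0.97604484  0.75344715]
```

View pics/scene.png

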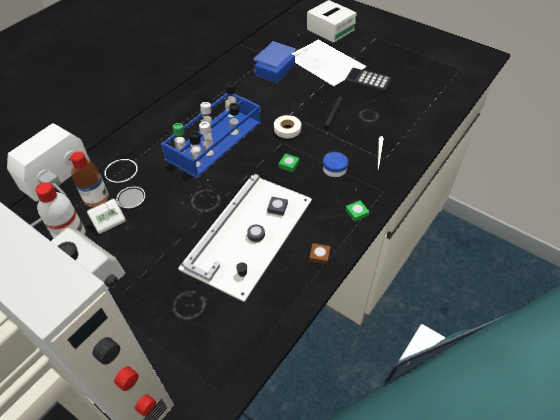

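View pics/side.png

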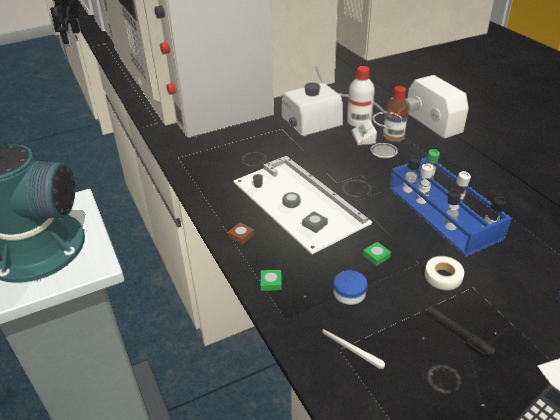

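The scene view shows the square blank at about (278,206), the round one at (256,233) and the stopper at (241,270). The rail is on the upper-left side of the plate, and the pocket is at its bottom-left end near (203,268). The side view has the square at (315,221), the round at (291,199) and the stopper at (257,181). So the round blank lies to the left of the square.

```bash
cat > h.py <<'E'
import cv2,numpy as np
from station import bot,read_camera,camera_model
def ray(m,p):
    K=np.array([[m['fx'],0,m['cx']],[0,m['fy'],m['cy']],[0,0,1]])
    u=cv2.undistortPoints(np.array(p,float).reshape(-1,1,2),K,np.array(m['distortion'])).reshape(-1,2)
    R=np.array(m['R']);d=np.c_[u,np.ones(len(u))]@R
    return -R.T@np.array(m['t']),d
def onplane(m,p,z):
    c,d=ray(m,p);return c+d*((z-c[2])/d[:,2])[:,None]
def tri(m1,p1,m2,p2):
    c1,d1=ray(m1,p1);c2,d2=ray(m2,p2);o=[]
    for a,b in zip(d1,d2):
        s=np.linalg.lstsq(np.c_[a,-b],c2-c1,rcond=None)[0]
        x,y=c1+a*s[0],c2+b*s[1];o.append(np.r_[(x+y)/2,np.linalg.norm(x-y)])
    return np.array(o)
def project(m,X):
    K=np.array([[m['fx'],0,m['cx']],[0,m['fy'],m['cy']],[0,0,1]])
    return cv2.projectPoints(np.array(X,float).reshape(-1,1,3),cv2.Rodrigues(np.array(m['R']))[0],np.array(m['t'],float),K,np.array(m['distortion']))[0].reshape(-1,2)
E
python3 - <<'E'
from h import *
ms,md=camera_model('scene'),camera_model('side')
ps=[(278,206),(256,232),(241,267)];pd=[(316,220),(291,198),(257,179)]
print(tri(ms,ps,md,pd).round(4))
# plate corners seen: near-left, near-right, far right
print(onplane(ms,[(244,298),(312,199),(258,175),(180,266)],.008).round(4))
print(onplane(md,[(234,181),(313,250),(370,219)],.008).round(4))
a=cv2.imread('pics/scene.png')[160:310,170:330];b=cv2.imread('pics/side.png')[140:260,225:380]
cv2.imwrite('pics/z.png',np.hstack([cv2.resize(a,(480,450),interpolation=2)[:, :400],cv2.resize(b,(400,310),interpolation=2)] if 0 else [cv2.resize(a,(400,375),interpolation=2),cv2.resize(b,(400,375),interpolation=2)]))
E
```

```text
[[ 0.5515 -0.2268  0.0176  0.0073]
 [ 0.5422 -0.1353  0.0202  0.0022]
 [ 0.5051 -0.0406  0.0275  0.0026]]
[[ 0.4636  0.0045  0.008 ]
 [ 0.5002 -0.2964  0.008 ]
 [ 0.6515 -0.2832  0.008 ]
 [ 0.6222  0.0247  0.008 ]]
[[ 0.4627  0.0029  0.008 ]
 [ 0.5091 -0.2942  0.008 ]
 [ 0.666  -0.2683  0.008 ]]
```

View pics/z.png

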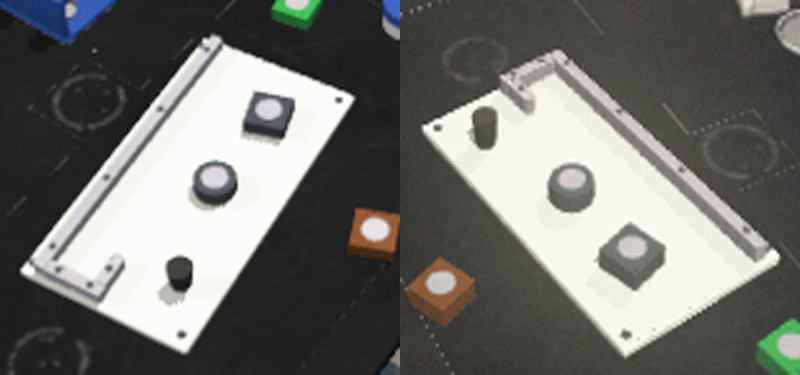

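Run:
```python
from h import *
m=camera_model('wrist');s=bot.read_state();R=s['eef_rot']
R=np.array(R);c=-np.array(m['R']).T@m['t'];print('cam in tool',R.T@(c-s['tool_pos']),'\n',R.T@np.array(m['R']).T,m['fx'])
print(R.T@(np.array([.56,-.15,.24])-s['tool_pos']))
```

```text
cam in tool [ 6.54433649e-02 -8.04546038e-05 -1.69444693e-01] 
 [[ 5.38264183e-04 -9.64430400e-01 -2.64336364e-01]
 [ 9.99999257e-01  2.30062219e-04  1.19690224e-03]
 [-1.09351509e-03 -2.64336812e-01  9.64429808e-01]] 290.4335531907713
[-0.5724882  -0.45772167 -0.03535527]
```

Call:
{"op": "move_arm", "data": {
  "increments": [
    {"travel": [-0.045, -0.038, 0], "rotation": [0, 0, -0.05]},
    {"travel": [-0.09, -0.076, 0], "rotation": [0, 0, -0.1]},
    {"travel": [-0.135, -0.115, 0], "rotation": [0, 0, -0.15]},
    {"travel": [-0.18, -0.153, 0], "rotation": [0, 0, -0.2]},
    {"travel": [-0.225, -0.19, 0.01], "rotation": [0, 0, -0.25]},
    {"travel": [-0.27, -0.23, 0.01], "rotation": [0, 0, -0.3]},
    {"travel": [-0.315, -0.267, 0.02], "rotation": [0, 0, -0.35]},
    {"travel": [-0.36, -0.305, 0.02], "rotation": [0, 0, -0.4]},
    {"travel": [-0.405, -0.344, 0.03], "rotation": [0, 0, -0.45]},
    {"travel": [-0.45, -0.382, 0.03], "rotation": [0, 0, -0.557]}
  ],
  "fingers": 0
}}

```text
time_s: 1.35
tool_pos: [0.4791, -0.0322, 0.1736]
eef_rot: [[-0.99, -0.139, -0.002], [-0.139, 0.99, 0.001], [0.002, 0.001, -1.0]]
force: [0.1, 0.9, 0.1]
gripper_width: 0.0001
finger_force: 0.0
```

Run:
```python
from h import *
import pickle
m=camera_model('wrist');a=read_camera('wrist');cv2.imwrite('pics/w1.png',a);pickle.dump(m,open('m1.pkl','wb'))
```

Call:
{"op": "move_arm", "data": {
  "increments": [
    {"travel": [-0.008, -0.03, 0], "rotation": [0, 0, 0]},
    {"travel": [-0.016, -0.06, 0], "rotation": [0, 0, 0]},
    {"travel": [-0.025, -0.09, 0], "rotation": [0, 0, 0]},
    {"travel": [-0.034, -0.116, 0], "rotation": [0, 0, 0]},
    {"travel": [-0.034, -0.116, 0], "rotation": [0, 0, 0]},
    {"travel": [-0.034, -0.116, 0], "rotation": [0, 0, 0]},
    {"travel": [-0.034, -0.116, 0], "rotation": [0, 0, 0]},
    {"travel": [-0.034, -0.116, 0], "rotation": [0, 0, 0]},
    {"travel": [-0.034, -0.116, 0], "rotation": [0, 0, 0]},
    {"travel": [-0.034, -0.116, 0], "rotation": [0, 0, 0]}
  ]
}}

```text
time_s: 2.65
tool_pos: [0.5288, -0.1406, 0.1751]
eef_rot: [[-0.991, -0.136, 0.0], [-0.136, 0.991, -0.0], [-0.0, -0.0, -1.0]]
force: [-0.2, -0.2, -0.3]
gripper_width: -0.0003
finger_force: 0.0
```

Run:
```python
from h import *
import pickle
m=camera_model('wrist');a=read_camera('wrist');cv2.imwrite('pics/w2.png',a);pickle.dump(m,open('m2.pkl','wb'))
b=cv2.imread('pics/w1.png')
cv2.imwrite('pics/w12.png',np.hstack([cv2.resize(b,(400,300)),cv2.resize(a,(400,300))]))
```

```text
(no output)
```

View pics/w2.png

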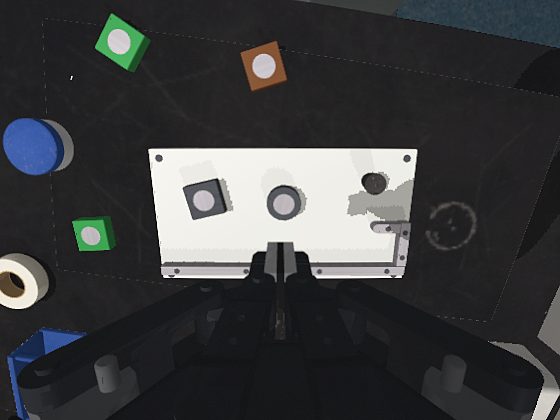

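View pics/w12.png

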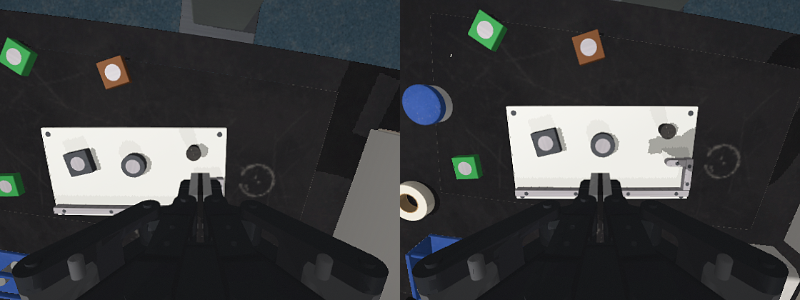

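In w2 the plate's near corners are at (149,150) and (417,150), with the square's label at about (204,200), the round's at (284,203) and the stopper at (375,183). The pocket's right part is at about (400,240). In w1 (seen at 400/560 scale) the same things appear shifted, and the plate edges are parallel to the image rows.

```bash
cat > meas.py <<'E'
from h import *
def labels(a,rois):
    """centroid of the white label inside a dark blank, near each given pixel"""
    g=a.min(2);out=[]
    n,l,st,c=cv2.connectedComponentsWithStats((g>150).astype(np.uint8))
    for p in rois:
        k=[i for i in range(1,n) if 100<st[i,4]<1500 and np.hypot(*(c[i]-p))<20]
        out.append(c[min(k,key=lambda i:np.hypot(*(c[i]-p)))] if k else (np.nan,np.nan))
    return np.array(out)
def square(a,p):
    """outline rectangle of dark blank around p"""
    g=a.max(2);w=(g<110).astype(np.uint8)
    w=cv2.morphologyEx(w,cv2.MORPH_OPEN,np.ones((3,3)))
    n,l,st,c=cv2.connectedComponentsWithStats(w)
    k=[i for i in range(1,n) if 200<st[i,4]<4000 and abs(st[i,0]+st[i,2]/2-p[0])<20 and abs(st[i,1]+st[i,3]/2-p[1])<20]
    return max(cv2.findContours((l==k[0]).astype(np.uint8),0,2)[0],key=cv2.contourArea)
def edge(a,cols,r0,r1):
    """subpixel row at which dark bench turns to white plate going down"""
    g=a.min(2).astype(float);o=[]
    for c in cols:
        v=g[r0:r1,c];i=np.argmax(v>120);o.append((c,r0+i-(v[i]-120)/(v[i]-v[i-1])))
    return np.array(o)
E
python3 - <<'E'
from meas import *
import pickle
m1,m2=[pickle.load(open(f'm{i}.pkl','rb')) for i in(1,2)]
a1,a2=cv2.imread('pics/w1.png'),cv2.imread('pics/w2.png')
L1=labels(a1,[(112,228),(187,231)]);L2=labels(a2,[(204,200),(284,203)]);print(L1,L2)
print('labels',tri(m1,L1,m2,L2).round(4))
for m,a,p in((m1,a1,(112,228)),(m2,a2,(204,200))):
    try:
        c=square(a,p);q=cv2.approxPolyDP(c,4,True).reshape(-1,2);print(q.tolist())
        P=onplane(m,q,.024);print(P.round(4).tolist())
    except Exception as e: print('sq',e)
cols=range(170,400,10)
e2=edge(a2,cols,130,170);P=onplane(m2,e2,.008);d=np.polyfit(P[:,1],P[:,0],1);print('edge2',d,'yaw',-np.arctan(d[0]))
e1=edge(a1,range(75,300,10),160,200);P=onplane(m1,e1,.008);d=np.polyfit(P[:,1],P[:,0],1);print('edge1',d,'yaw',-np.arctan(d[0]))
# side edges of plate on several rows (w2)
g=a2.min(2)
for r in(170,190,215,250): 
    x=np.where(g[r,130:430]>120)[0]+130;print(r,x[0],x[-1],onplane(m2,[(x[0]-.5,r),(x[-1]+.5,r)],.008)[:,:2].round(4).tolist())
print(g[240:285,345].tolist());print(g[240:285,200].tolist())
big=cv2.resize(np.hstack([a2[140:285,145:245],a2[140:285,335:425]]),None,fx=4,fy=4,interpolation=2);cv2.imwrite('pics/z2.png',big)
E
```

```text
[[108.20677966 228.98983051]
 [185.45901639 232.82622951]] [[203.24852071 200.13017751]
 [283.36697248 203.8440367 ]]
labels [[ 5.537e-01 -2.256e-01  2.460e-02  1.000e-04]
 [ 5.456e-01 -1.348e-01  2.420e-02  1.000e-04]]
[[124, 208], [89, 217], [100, 246], [134, 237]]
[[0.5255, -0.2071, 0.024], [0.5423, -0.2485, 0.024], [0.5772, -0.2364, 0.024], [0.5597, -0.1953, 0.024]]
[[217, 179], [183, 187], [193, 218], [226, 210]]
[[0.5274, -0.2122, 0.024], [0.5417, -0.2496, 0.024], [0.5767, -0.2362, 0.024], [0.5619, -0.199, 0.024]]
edge2 [-0.13640805  0.46482918] yaw 0.13557131976650638
edge1 [-0.13676969  0.46453512] yaw 0.13592633082711475
170 151 414 [[0.5305, -0.2935], [0.4883, 0.0121]]
190 153 412 [[0.5541, -0.2906], [0.5119, 0.0158]]
215 156 409 [[0.5849, -0.2863], [0.5426, 0.0201]]
250 160 407 [[0.6305, -0.2802], [0.5879, 0.0294]]
[233, 233, 233, 233, 233, 233, 233, 233, 235, 232, 225, 221, 222, 221, 222, 221, 221, 221, 221, 221, 224, 237, 138, 70, 83, 82, 80, 174, 183, 179, 179, 176, 173, 180, 175, 213, 238, 255, 108, 16, 21, 21, 22, 23, 24]
[235, 234, 235, 235, 234, 234, 234, 235, 236, 230, 224, 222, 222, 222, 222, 222, 222, 222, 222, 223, 231, 190, 103, 80, 85, 80, 107, 189, 191, 180, 182, 186, 187, 182, 181, 213, 241, 255, 76, 13, 30, 30, 23, 22, 23]
```

View pics/z2.png

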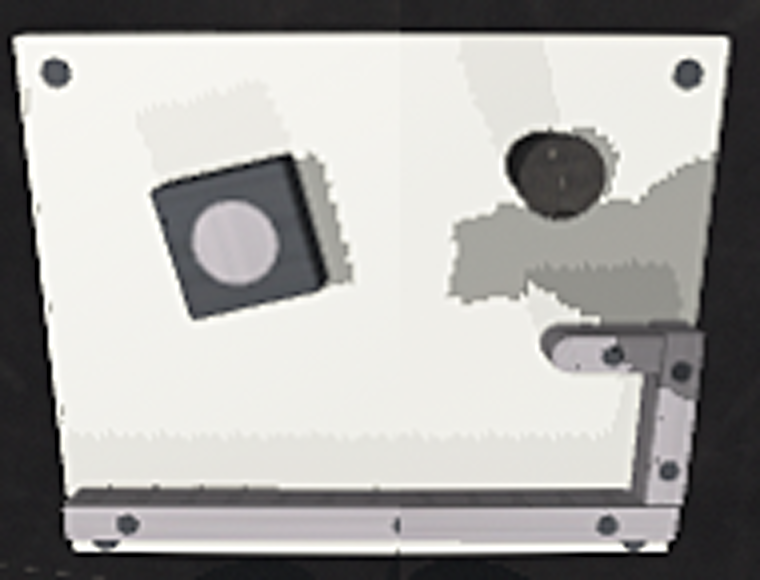

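```bash
cat >> h.py <<'E'
cy,sy=np.cos(.1357),np.sin(.1357)
def fix(P):
    P=np.atleast_2d(P);return np.c_[P[:,0]*cy+P[:,1]*sy-.5455,-P[:,0]*sy+P[:,1]*cy+.2083,P[:,2]]
E
python3 - <<'E'
from h import *
import pickle
m1,m2=[pickle.load(open(f'm{i}.pkl','rb')) for i in(1,2)]
print('rail foot',fix(onplane(m2,[(345,261.5),(200,261)],.008)).round(4).tolist())
print('stop foot, rail top, keeper nose tip',fix(onplane(m2,[(335+(632-400)/4,140+480/4)],.008)).round(4),fix(onplane(m2,[(345,266.5),(200,266)],.022)).round(4).tolist(),fix(onplane(m2,[(335+(550-400)/4,140+350/4)],.022)).round(4))
# plate height: near screws in both views
from meas import *
def screw(a,p):
    w=a.min(2)[p[1]-8:p[1]+9,p[0]-8:p[0]+9]; y,x=np.nonzero(w<120);return (x.mean()+p[0]-8,y.mean()+p[1]-8)
a1,a2=cv2.imread('pics/w1.png'),cv2.imread('pics/w2.png')
s2=[screw(a2,p) for p in((159,158),(407,158))];s1=[screw(a1,p) for p in((67,188),(307,188))]
T=tri(m1,s1,m2,s2);print('screws',s1,s2,T.round(4),fix(T[:,:3]).round(4))
print('sq,round',fix([[.5537,-.2256,.0246],[.5456,-.1348,.0242]]).round(4))
E
```

```text
rail foot [[0.0565, 0.0797, 0.008], [0.0561, -0.1044, 0.008]]
stop foot, rail top, keeper nose tip [[0.0546 0.1409 0.008 ]] [[0.0565, 0.0766, 0.022], [0.0561, -0.1007, 0.022]] [[0.006 0.106 0.022]]
screws [(np.float64(65.82051282051282), np.float64(188.2051282051282)), (np.float64(307.0), np.float64(188.0))] [(np.float64(158.5142857142857), np.float64(157.6)), (np.float64(406.5897435897436), np.float64(158.0))] [[ 5.143e-01 -2.823e-01  1.320e-02  7.000e-04]
 [ 4.761e-01 -1.000e-03  9.000e-03  2.000e-04]] [[-0.0741 -0.141   0.0132]
 [-0.0739  0.1429  0.009 ]]
sq,round [[-0.0274 -0.0901  0.0246]
 [-0.0232  0.0009  0.0242]]
```

Call:
{"op": "move_arm", "data": {
  "increments": [
    {"travel": [0.01, -0.03, 0], "rotation": [0, 0, 0]},
    {"travel": [0.02, -0.06, 0], "rotation": [0, 0, 0]},
    {"travel": [0.032, -0.088, 0.02], "rotation": [0, 0, 0]},
    {"travel": [0.032, -0.088, 0.05], "rotation": [0, 0, 0]},
    {"travel": [0.032, -0.088, 0.08], "rotation": [0, 0, 0]},
    {"travel": [0.032, -0.088, 0.11], "rotation": [0, 0, 0]},
    {"travel": [0.032, -0.088, 0.13], "rotation": [0, 0, 0]},
    {"travel": [0.032, -0.088, 0.135], "rotation": [0, 0, 0]},
    {"travel": [0.032, -0.088, 0.135], "rotation": [0, 0, 0]},
    {"travel": [0.032, -0.088, 0.135], "rotation": [0, 0, 0]}
  ],
  "fingers": 0.2
}}

```text
time_s: 3.95
tool_pos: [0.51, -0.2328, 0.0413]
eef_rot: [[-0.991, -0.136, 0.002], [-0.136, 0.991, -0.001], [-0.002, -0.002, -1.0]]
force: [-0.3, -0.8, 0.4]
gripper_width: 0.0172
finger_force: 0.0
```

Run:
```python
from h import *
s=bot.read_state();print(fix(s['tool_pos']),s['gripper_width'])
m=camera_model('wrist');a=read_camera('wrist');cv2.imwrite('pics/w3.png',a)
```

```text
[[-0.07171642 -0.09134767  0.04134403]] 0.017152468273074588
```

View pics/w3.png

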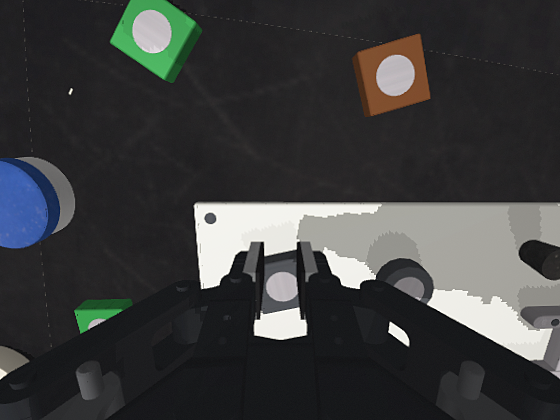

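The close view shows the fingers above the blank's near side. The square's label is at (282,287), and the round at (408,283) is well clear.

Call:
{"op": "move_arm", "data": {
  "increments": [
    {"travel": [0, 0, 0.012], "rotation": [0, 0, 0]},
    {"travel": [0, 0, 0.022], "rotation": [0, 0, 0]},
    {"travel": [0, 0, 0.028], "rotation": [0, 0, 0]},
    {"travel": [0, 0, 0.028], "rotation": [0, 0, 0]},
    {"travel": [-0.006, 0, 0.028], "rotation": [0, 0, 0]},
    {"travel": [-0.012, 0, 0.028], "rotation": [0, 0, 0]},
    {"travel": [-0.018, 0, 0.028], "rotation": [0, 0, 0]},
    {"travel": [-0.024, 0, 0.028], "rotation": [0, 0, 0]},
    {"travel": [-0.03, 0, 0.028], "rotation": [0, 0, 0]},
    {"travel": [-0.035, 0, 0.028], "rotation": [0, 0, 0]}
  ]
}}

```text
time_s: 5.25
tool_pos: [0.5442, -0.2274, 0.0119]
eef_rot: [[-0.991, -0.136, 0.0], [-0.136, 0.991, 0.0], [-0.0, 0.0, -1.0]]
force: [1.3, 0.2, -0.2]
gripper_width: 0.0172
finger_force: 0.0
```

Call:
{"op": "move_arm", "data": {
  "increments": [
    {"travel": [-0.005, 0, 0], "rotation": [0, 0, 0]},
    {"travel": [-0.01, 0, 0], "rotation": [0, 0, 0]},
    {"travel": [-0.015, 0, 0], "rotation": [0, 0, 0]},
    {"travel": [-0.02, 0, 0], "rotation": [0, 0, 0]},
    {"travel": [-0.024, 0, 0], "rotation": [0, 0, 0]},
    {"travel": [-0.028, 0, 0], "rotation": [0, 0, 0]},
    {"travel": [-0.031, 0, 0], "rotation": [0, 0, 0]},
    {"travel": [-0.033, 0, 0], "rotation": [0, 0, 0]},
    {"travel": [-0.035, 0, 0], "rotation": [0, 0, 0]},
    {"travel": [-0.035, 0, 0], "rotation": [0, 0, 0]}
  ]
}}

```text
time_s: 6.5
tool_pos: [0.5785, -0.2228, 0.0119]
eef_rot: [[-0.991, -0.136, 0.0], [-0.136, 0.991, 0.0], [-0.0, 0.0, -1.0]]
force: [-0.3, 0.2, -0.0]
gripper_width: 0.0171
finger_force: 0.0
```

Run:
```python
from h import *
s=bot.read_state();print(fix(s['tool_pos']),s['gripper_width'],s['force'])
cv2.imwrite('pics/s4.png',read_camera('scene'));cv2.imwrite('pics/d4.png',read_camera('side'));cv2.imwrite('pics/w4.png',read_camera('wrist'))
a=cv2.imread('pics/w4.png')[130:330,140:540];b=cv2.imread('pics/d4.png')[140:260,225:380]
cv2.imwrite('pics/z4.png',np.vstack([cv2.resize(a,(600,300)),cv2.resize(b,(388,300)) if 0 else cv2.copyMakeBorder(cv2.resize(b,(388,300),interpolation=2),0,0,0,212,0)]))
```

```text
[[-0.00245256 -0.09067751  0.01188771]] 0.017124041430131146 [-0.28394896  0.16836844 -0.04526388]
```

View pics/z4.png

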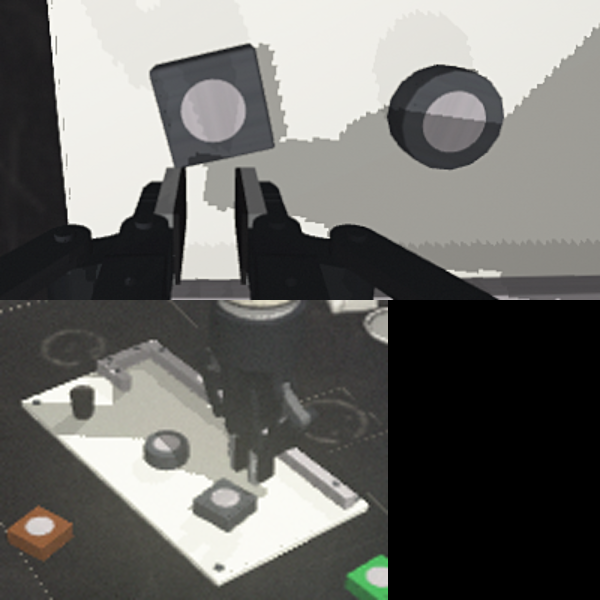

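The wrist crop shows the blank still turned and on the robot's side of the fingers. The fingers now stand between the blank and the rail, and the side view agrees. I'll check whether the blank moved and where the tips really are.

Run:
```python
from meas import *
m=camera_model('wrist');s=bot.read_state();a=cv2.imread('pics/w4.png')
L=labels(a,[(140+213*2/3,130+110*2/3),(140+455*2/3,130+120*2/3)]);print(fix(onplane(m,L,.024)).round(4))
X=np.array(s['tool_pos']);R=np.array(s['eef_rot'])
print('tcp px',project(m,[X,X+R@[0,.0085,0],X+R@[.011,.0085,0],X+R@[0,.0085,-.02]]).round(1).tolist())
md=camera_model('side');print('side tcp crop px',((project(md,[X,X+R@[.011,.0085,0]])-[225,140])*2.5+[0,300]).round(0).tolist())
c=square(a,(282,203));q=cv2.approxPolyDP(c,4,True).reshape(-1,2);print(q.tolist(),fix(onplane(m,q,.024)).round(4).tolist())
# visible finger top edge in wrist crop: (172,168),(248,168)
w=np.array([(140+172*2/3,130+168*2/3),(140+245*2/3,130+168*2/3)]);print(w,fix(onplane(m,w,.012)).round(4).tolist())
```

```text
[[-0.0277 -0.0903  0.024 ]
 [-0.0295  0.0022  0.024 ]]
tcp px [[280.8, 237.6], [294.5, 237.6], [294.7, 220.8], [296.2, 250.7]]
side tcp crop px [[249.0, 496.0], [232.0, 495.0]]Traceback (most recent call last):
  File "<stdin>", line 7, in <module>
  File "meas.py", line 16, in square
    return max(cv2.findContours((l==k[0]).astype(np.uint8),0,2)[0],key=cv2.contourArea)
                                    ~^^^
IndexError: list index out of range
```

The blank hasn't moved, so the slightly open tips stood higher and passed over it. I'll go back, shut the fingers and check the real tip height.

Call:
{"op": "move_arm", "data": {
  "increments": [
    {"travel": [0, 0, -0.01], "rotation": [0, 0, 0]},
    {"travel": [0, 0, -0.025], "rotation": [0, 0, 0]},
    {"travel": [0, 0, -0.03], "rotation": [0, 0, 0]},
    {"travel": [0.02, 0, -0.03], "rotation": [0, 0, 0]},
    {"travel": [0.05, 0, -0.03], "rotation": [0, 0, 0]},
    {"travel": [0.07, 0, -0.03], "rotation": [0, 0, 0]},
    {"travel": [0.07, 0, -0.02], "rotation": [0, 0, 0]},
    {"travel": [0.07, 0, -0.01], "rotation": [0, 0, 0]},
    {"travel": [0.07, 0, 0], "rotation": [0, 0, 0]},
    {"travel": [0.07, 0, 0], "rotation": [0, 0, 0]}
  ],
  "fingers": 0
}}

```text
time_s: 7.9
tool_pos: [0.5085, -0.2315, 0.0101]
eef_rot: [[-0.991, -0.136, -0.003], [-0.136, 0.991, 0.002], [0.002, 0.002, -1.0]]
force: [0.3, -0.6, -1.0]
gripper_width: 0.0001
finger_force: 0.0
```

Run:
```python
from h import *
s=bot.read_state();print(fix(s['tool_pos']),s['gripper_width'],s['force'])
b=read_camera('side');w=read_camera('wrist');mw=camera_model('wrist');md=camera_model('side')
cv2.imwrite('pics/w5.png',w);cv2.imwrite('pics/d5.png',b)
X=np.array(s['tool_pos']);R=np.array(s['eef_rot'])
print(((project(mw,[X,X+R@[.011,0,0]])-[140,130])*1.5).round(1).tolist(),((project(md,[X,X+R@[0,.0145,0],X+R@[.011,0,0]])-[225,140])*2.5+[0,300]).round(1).tolist())
a=w[130:330,140:540];b=b[140:260,225:380]
cv2.imwrite('pics/z5.png',np.vstack([cv2.resize(a,(600,300)),cv2.copyMakeBorder(cv2.resize(b,(388,300),interpolation=2),0,0,0,212,0)]))
```

```text
[[-0.07300244 -0.08987958  0.01006336]] 0.00011325530010952371 [ 0.28377603 -0.64522457 -0.99931008]
[[212.9, 158.5], [212.9, 133.4]] [[182.4, 528.4], [172.2, 519.3], [171.8, 533.6]]
```

View pics/z5.png

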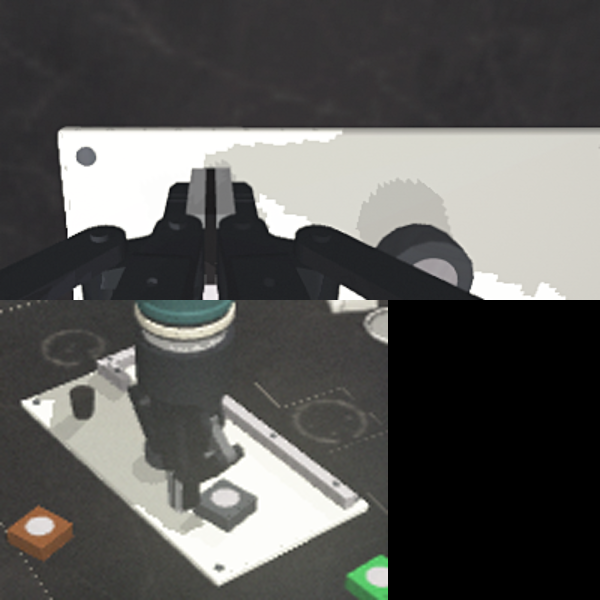

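The tips show about 16 crop pixels above where the TCP should project in the side view, at roughly (180,512). I'll check this against known points.

```bash
python3 - <<'E'
from h import *
md,mw=camera_model('side'),camera_model('wrist');s=bot.read_state()
f=lambda m,P,o,k,b:((project(m,P)-o)*k+b).round(1).tolist()
sd=lambda P:f(md,P,[225,140],2.5,[0,300]);wr=lambda P:f(mw,P,[140,130],1.5,[0,0])
print('label side exp',sd([[.5537,-.2256,.0246]]))
W=lambda x,y,z:[cy*(x+.5455)-sy*(y-.2083),sy*(x+.5455)+cy*(y-.2083),z]
print('plate near corners side',sd([W(-.085,-.155,.008),W(-.085,.155,.008),W(.08,-.155,.008)]))
print('near screw wrist',wr([W(-.074,-.142,.008),W(-.085,-.155,.008)]))
# triangulate tip: wrist (211,168) near edge mid ; side bottom tip
pw=[(140+211/1.5,130+168/1.5)]
for p in((172,508),(180,512),(188,511)):
    t=tri(mw,pw,md,[(225+p[0]/2.5,140+(p[1]-300)/2.5)]);print(p,fix(t[:,:3]).round(4),t[0,3])
E
python3 - <<'E'
import cv2
b=cv2.imread('pics/d5.png')[180:240,270:340];cv2.imwrite('pics/z6.png',cv2.resize(b,None,fx=8,fy=8,interpolation=2))
E
```

```text
label side exp [[225.8, 494.8]]
plate near corners side [[218.2, 579.1], [20.5, 398.7], [370.0, 501.1]]
near screw wrist [[89.6, 154.3], [56.6, 129.4]]
(172, 508) [[-0.0821 -0.0903  0.0386]] 0.003414481027125738
(180, 512) [[-0.0766 -0.0908  0.0305]] 0.0008266311675867701
(188, 511) [[-0.0724 -0.0917  0.0281]] 0.007079866273508007
```

View pics/z6.png

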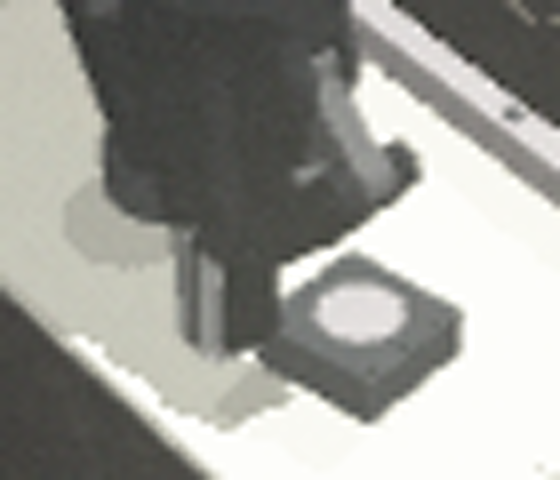

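The tips triangulate to about z 0.030 while the reported TCP is at 0.010, and the shadow in the zoom is detached. The fingers therefore end about 20 mm above the nominal TCP. I'll lower in small steps and watch the force.

Call:
{"op": "move_arm", "data": {
  "increments": [
    {"travel": [0, 0, 0.003], "rotation": [0, 0, 0]},
    {"travel": [0, 0, 0.006], "rotation": [0, 0, 0]},
    {"travel": [0, 0, 0.008], "rotation": [0, 0, 0]},
    {"travel": [0, 0, 0.01], "rotation": [0, 0, 0]},
    {"travel": [0, 0, 0.011], "rotation": [0, 0, 0]},
    {"travel": [0, 0, 0.012], "rotation": [0, 0, 0]},
    {"travel": [0, 0, 0.012], "rotation": [0, 0, 0]},
    {"travel": [0, 0, 0.012], "rotation": [0, 0, 0]},
    {"travel": [0, 0, 0.012], "rotation": [0, 0, 0]},
    {"travel": [0, 0, 0.012], "rotation": [0, 0, 0]}
  ]
}}

```text
time_s: 9.25
tool_pos: [0.5091, -0.2323, -0.0]
eef_rot: [[-0.991, -0.136, 0.0], [-0.136, 0.991, 0.0], [-0.0, -0.0, -1.0]]
force: [0.1, -0.4, -0.1]
gripper_width: 0.0
finger_force: 0.0
```

Run:
```python
from h import *
b=read_camera('side');cv2.imwrite('pics/d6.png',b)
s=bot.read_state();print(s['tool_pos'],s['force'])
cv2.imwrite('pics/z7.png',cv2.resize(b[180:240,270:340],None,fx=8,fy=8,interpolation=2))
```

```text
[ 5.09112652e-01 -2.32317025e-01 -3.06451095e-05] [-0.7229984   0.51324616  0.26698571]
```

View pics/z7.png

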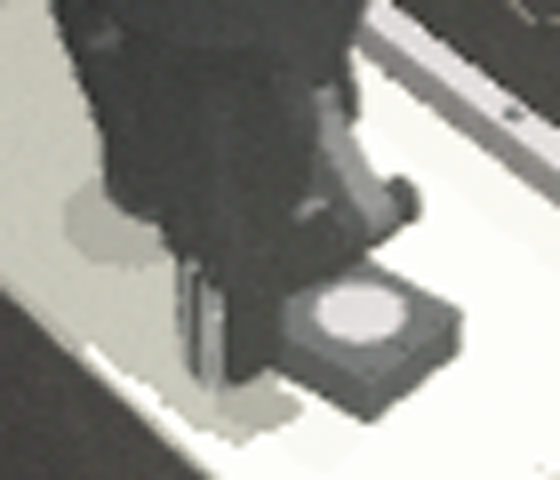

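The tip is now about 9 mm above the plate. I'll lower it another 5 mm and push.

Call:
{"op": "move_arm", "data": {
  "increments": [
    {"travel": [0, 0, 0.003], "rotation": [0, 0, 0]},
    {"travel": [0, 0, 0.005], "rotation": [0, 0, 0]},
    {"travel": [-0.005, 0, 0.005], "rotation": [0, 0, 0]},
    {"travel": [-0.01, 0, 0.005], "rotation": [0, 0, 0]},
    {"travel": [-0.014, 0, 0.005], "rotation": [0, 0, 0]},
    {"travel": [-0.018, 0, 0.005], "rotation": [0, 0, 0]},
    {"travel": [-0.022, 0, 0.005], "rotation": [0, 0, 0]},
    {"travel": [-0.026, 0, 0.005], "rotation": [0, 0, 0]},
    {"travel": [-0.03, 0, 0.005], "rotation": [0, 0, 0]},
    {"travel": [-0.03, 0, 0.005], "rotation": [0, 0, 0]}
  ]
}}

```text
time_s: 10.55
tool_pos: [0.5393, -0.2282, -0.0051]
eef_rot: [[-0.991, -0.136, 0.001], [-0.136, 0.991, 0.0], [-0.001, -0.0, -1.0]]
force: [0.7, -0.8, 0.9]
gripper_width: -0.0001
finger_force: 0.1
```

Run:
```python
from meas import *
b=read_camera('side');s=bot.read_state();cv2.imwrite('pics/d7.png',b)
m=camera_model('side')
L=labels(b,[(320,215)]);print(L,fix(onplane(m,L,.024)).round(4),fix(s['tool_pos']).round(4),s['force'])
cv2.imwrite('pics/z8.png',cv2.resize(b[175:245,270:370],None,fx=7,fy=7,interpolation=2))
```

```text
[[nan nan]] [[nan nan nan]] [[-0.0421 -0.0908 -0.005 ]] [ 0.01031723 -0.17332257  0.20660188]
```

View pics/z8.png

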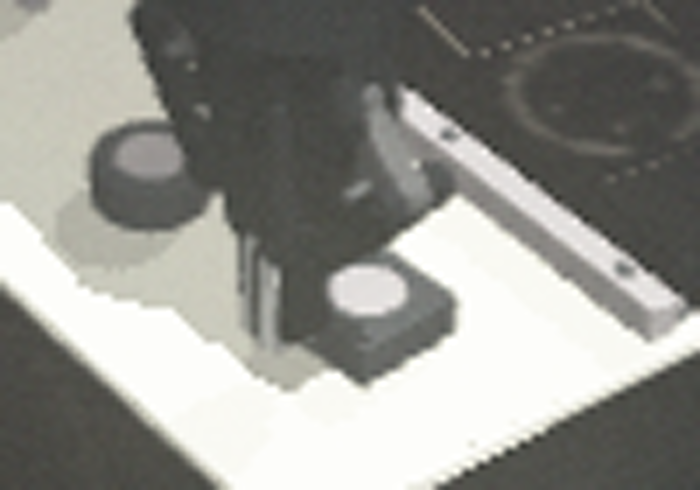

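The crop shows the blank's label at about (322,216), moved from (315,219) toward the rail with the tips behind it, so the push works. I've viewed enough pictures now and will go on with numbers only.

```bash
cat >> meas.py <<'E'
def lab(a,p,r=14,t=None):
    """label centroid and the dark outline's min-area rectangle around it"""
    x,y=int(p[0]),int(p[1]);g=cv2.GaussianBlur(a,(0,0),.5).min(2)
    n,l,st,c=cv2.connectedComponentsWithStats((g>(t or 150)).astype(np.uint8))
    return [(c[i].round(2).tolist(),int(st[i,4])) for i in range(1,n) if np.hypot(*(c[i]-p))<r and st[i,4]>15]
E
python3 - <<'E'
from meas import *
b=cv2.imread('pics/d7.png');m=camera_model('side')
for t in(120,150,170):
    for L,n in lab(b,(322.6,216.4),t=t): print(t,L,n,fix(onplane(m,[L],.024)).round(4))
d=cv2.imread('pics/d5.png');print(lab(d,(315.2,219)),[fix(onplane(m,[L],.024)).round(4) for L,n in lab(d,(315.2,219))])
w=read_camera('wrist');mw=camera_model('wrist');cv2.imwrite('pics/w7.png',w)
g=w.min(2);print('wrist tri: visible blank?',project(mw,[[.57,-.224,.024]]))
print(b[205:232:2,300:340:2].min(2))
E
```

```text
150 [322.15, 216.0] 67 [[-0.0113 -0.0932  0.024 ]]
170 [322.18, 215.98] 62 [[-0.0112 -0.0932  0.024 ]]
[([305.41, 212.34], 3820), ([314.61, 218.55], 75)] [array([[-0.0326, -0.0622,  0.024 ]]), array([[-0.0295, -0.0904,  0.024 ]])]
wrist tri: visible blank? [[280.84488436 308.98263735]]
[[190  92  74  71  70  78  81  73  71  73  73  75  83  85  98 102 241 243
  242 231]
 [186 172  70  74  74  76  81  82  75  73  73  72  72  79 123 248 243 243
  242 242]
 [188 190  98 113  78  80  74  71  75  75  74  76  72 197 250 250 249 244
  243 243]
 [188 191 109  79  76  75  77  72  78  75  74  94 120 148 250 250 249 250
  249 242]
 [189 189 108  90 139  74  75  76  76 111 219 217 192 119 128 239 250 250
  250 249]
 [189 188 112  84 150  76  78  77 106 220 221 219 222 219 122 122 165 249
  250 250]
 [188 190 156  85 168  75  76  78  99 219 221 221 223 222 140 121 123 140
  250 250]
 [190 187 162  91 165  80  78  77  78 133 203 222 217 143 124 120 102 123
  250 250]
 [190 187 160  94 167  73  79  80  81  95  95 122 124 122 119 105  99 126
  250 250]
 [188 189 188 139 169  85  75 108  89  86  97  99 125 101 102  99 121 249
  250 250]
 [250 246 187 168 170 159 170 134  88  88  92 105 104 102 102 199 244 250
  250 250]
 [250 250 244 168 170 169 166 169 161 103  92 103 102 122 244 245 250 250
  251 250]
 [250 250 250 243 166 167 168 243 244 243 156 122 242 244 250 250 250 250
  251 250]
 [250 243 244 244 244 243 241 244 244 244 244 243 250 250 250 250 250 250
  250 250]]
```

Call:
{"op": "move_arm", "data": {
  "increments": [
    {"travel": [-0.005, 0, 0], "rotation": [0, 0, 0]},
    {"travel": [-0.01, 0, 0], "rotation": [0, 0, 0]},
    {"travel": [-0.015, 0, 0], "rotation": [0, 0, 0]},
    {"travel": [-0.02, 0, 0], "rotation": [0, 0, 0]},
    {"travel": [-0.025, 0, 0], "rotation": [0, 0, 0]},
    {"travel": [-0.03, 0, 0], "rotation": [0, 0, 0]},
    {"travel": [-0.034, 0, 0], "rotation": [0, 0, 0]},
    {"travel": [-0.038, 0, 0], "rotation": [0, 0, 0]},
    {"travel": [-0.041, 0, 0], "rotation": [0, 0, 0]},
    {"travel": [-0.042, 0, 0], "rotation": [0, 0, 0]}
  ]
}}

```text
time_s: 11.9
tool_pos: [0.5806, -0.2225, -0.0051]
eef_rot: [[-0.991, -0.136, 0.0], [-0.136, 0.991, 0.0], [-0.0, 0.0, -1.0]]
force: [-1.3, -0.6, 0.1]
gripper_width: -0.0001
finger_force: 0.5
```

```bash
cat > look.py <<'E'
from meas import *
import sys
def sidelook(p):
    b=read_camera('side');s=bot.read_state();m=camera_model('side');cv2.imwrite('pics/dl.png',b)
    W=[cy*(p[0]+.5455)-sy*(p[1]-.2083),sy*(p[0]+.5455)+cy*(p[1]-.2083),.024]
    px=project(m,[W])[0];print('time',round(s['time_s'],2),'tcp',fix(s['tool_pos']).round(4),np.round(s['force'],1))
    for L,n in lab(b,px,10): print(L,n,(fix(onplane(m,[L],.024))+[.002,0,0]).round(4))
    # square outline: dark pixels round the label
if __name__=='__main__': sidelook([float(v) for v in sys.argv[1:3]])
E
python3 look.py .03 -.093
```

```text
time 11.95 tcp [[-0.0003 -0.0907 -0.0051]] [-0.6 -0.5 -0.7]
[337.79, 209.39] 62 [[ 0.0319 -0.0956  0.024 ]]
```

Call:
{"op": "move_arm", "data": {
  "increments": [
    {"travel": [-0.001, 0, 0], "rotation": [0, 0, 0]},
    {"travel": [-0.002, 0, 0], "rotation": [0, 0, 0]},
    {"travel": [-0.0025, 0, 0], "rotation": [0, 0, 0]},
    {"travel": [-0.003, 0, 0], "rotation": [0, 0, 0]},
    {"travel": [-0.0035, 0, 0], "rotation": [0, 0, 0]},
    {"travel": [-0.004, 0, 0], "rotation": [0, 0, 0]},
    {"travel": [-0.0045, 0, 0], "rotation": [0, 0, 0]},
    {"travel": [-0.005, 0, 0], "rotation": [0, 0, 0]},
    {"travel": [-0.005, 0, 0], "rotation": [0, 0, 0]},
    {"travel": [-0.005, 0, 0], "rotation": [0, 0, 0]}
  ]
}}

```text
time_s: 13.2
tool_pos: [0.5848, -0.222, -0.0052]
eef_rot: [[-0.991, -0.136, -0.001], [-0.136, 0.991, -0.0], [0.001, -0.0, -1.0]]
force: [-4.2, -0.7, 1.4]
gripper_width: 0.0004
finger_force: 1.9
```

```bash
python3 look.py .036 -.095
```

```text
time 13.25 tcp [[ 0.0039 -0.0908 -0.0052]] [-3.7 -2.3  0.4]
[339.31, 208.82] 62 [[ 0.0358 -0.0961  0.024 ]]
```

Call:
{"op": "move_arm", "data": {
  "increments": [
    {"travel": [-0.0005, 0, 0], "rotation": [0, 0, 0]},
    {"travel": [-0.001, 0, 0], "rotation": [0, 0, 0]},
    {"travel": [-0.0015, 0, 0], "rotation": [0, 0, 0]},
    {"travel": [-0.0015, 0, 0], "rotation": [0, 0, 0]},
    {"travel": [-0.0015, 0, 0], "rotation": [0, 0, 0]},
    {"travel": [-0.0015, 0, 0], "rotation": [0, 0, 0]},
    {"travel": [-0.0015, 0, 0], "rotation": [0, 0, 0]},
    {"travel": [-0.0015, 0, 0], "rotation": [0, 0, 0]},
    {"travel": [-0.0015, 0, 0], "rotation": [0, 0, 0]},
    {"travel": [-0.0015, 0, 0], "rotation": [0, 0, 0]}
  ]
}}

```text
time_s: 14.5
tool_pos: [0.5851, -0.2223, -0.0052]
eef_rot: [[-0.991, -0.136, -0.004], [-0.136, 0.991, -0.001], [0.004, -0.0, -1.0]]
force: [-7.5, -3.2, 3.2]
gripper_width: -0.0004
finger_force: 3.8
```

```bash
python3 look.py .036 -.095
```

```text
time 14.55 tcp [[ 0.0041 -0.0911 -0.0053]] [-7.8 -2.5  3.4]
[339.48, 208.9] 60 [[ 0.0359 -0.0965  0.024 ]]
```

Call:
{"op": "move_arm", "data": {
  "increments": [
    {"travel": [0.005, 0, 0], "rotation": [0, 0, 0]},
    {"travel": [0.012, 0, -0.005], "rotation": [0, 0, 0]},
    {"travel": [0.012, 0, -0.035], "rotation": [0, 0, 0]},
    {"travel": [0.01, -0.02, -0.045], "rotation": [0, 0, 0]},
    {"travel": [-0.01, -0.048, -0.045], "rotation": [0, 0, 0]},
    {"travel": [-0.03, -0.048, -0.045], "rotation": [0, 0, 0]},
    {"travel": [-0.03, -0.048, -0.045], "rotation": [0, 0, 0]},
    {"travel": [-0.03, -0.048, -0.03], "rotation": [0, 0, 0]},
    {"travel": [-0.03, -0.048, -0.02], "rotation": [0, 0, 0]},
    {"travel": [-0.03, -0.048, -0.02], "rotation": [0, 0, 0]}
  ]
}}

```text
time_s: 15.8
tool_pos: [0.6213, -0.2642, 0.0125]
eef_rot: [[-0.991, -0.136, -0.004], [-0.136, 0.991, 0.002], [0.004, 0.003, -1.0]]
force: [-0.6, -0.4, 0.5]
gripper_width: 0.0002
finger_force: 0.0
```

```bash
cat > look2.py <<'E'
from meas import *
m=camera_model('wrist');s=bot.read_state();a=read_camera('wrist');cv2.imwrite('pics/wl.png',a)
print(fix(s['tool_pos']).round(4),np.round(s['force'],1))
W=lambda x,y,z:[cy*(x+.5455)-sy*(y-.2083),sy*(x+.5455)+cy*(y-.2083),z]
import sys
p=project(m,[W(float(sys.argv[1]),float(sys.argv[2]),.024)])[0];print('exp px',p)
for L,n in lab(a,p,40): print(L,n,fix(onplane(m,[L],.024)).round(4))
E
python3 look.py .036 -.095; python3 look2.py .036 -.096
```

```text
time 15.85 tcp [[ 0.035  -0.138   0.0136]] [-0.4 -0.4 -0.4]
[[ 0.035  -0.138   0.0136]] [-0.4 -0.4 -0.4]
exp px [352.06136217 245.49022347]
```

Run:
```python
from meas import *
a=cv2.imread('pics/wl.png').min(2)
print(a[205:290:5,300:400:5])
b=read_camera('scene');cv2.imwrite('pics/sl.png',b);m=camera_model('scene')
W=lambda x,y,z:[cy*(x+.5455)-sy*(y-.2083),sy*(x+.5455)+cy*(y-.2083),z]
p=project(m,[W(.036,-.096,.024)])[0].round().astype(int);print(p,b.min(2)[p[1]-14:p[1]+15:2,p[0]-16:p[0]+17:2])
```

```text
[[233 232 221 222 184 189 189 181 201 210 236 236 239 234 234 233 238 247
  154 156]
 [233 234 221 222  45  36  37  34  34  38  38  39  40  36  39  39  36  89
  157 156]
 [232 226 221 223  42  84  84  83  83  82  82  82  82  83  85  53  54  54
  171 157]
 [232 222 221 223  44  69  80  80  80  79  79  79  77  51  52  52  52  53
  167 156]
 [146 181 137 139  54  77  82  81  83  81  74  70  47  54  54  54  56  54
  159 155]
 [159 138 139 144  63  65  67  53  41 117 148 118 117 122  53  54  55  55
  156 156]
 [156 160 139 147  42  54  54  48 119 119 117 117 116 118 123  55  55  52
  156 156]
 [159 149 139 149  41  50  51 121 120 118 118 117 115 117 117  50  52  49
  143 136]
 [138 139 139 131  44  52  53 118 120 118 117 118 115 116 119  49  52  47
  137 138]
 [130 142 139 116  48  54  55 120 121 118 119 118 115 114 120  53  53  75
  137 137]
 [ 21  19 140 104  48  53  52  87 119 117 119 118 115 115  61  55  54 125
  137 135]
 [ 27  26 147  96  51  54  54  53  92 117 120 117 117  61  53  52  52 147
  137 136]
 [ 22  20 139 134  52  53  53  53  53  52  49  50  52  54  53  54  53  99
   95 
[... 721 characters left out ...]
203 240 143 148  74  57  84  97  69  59 125 182 253 253 253]
 [ 33 129 242 149 147  91  58 136 146 147 147  92  95  99 126 253 253]
 [ 78 248 158 146 102  57  75 144 145 146 147 157  98  98  54 250 252]
 [239 169 147 135  59  60  57 139 145 144 144 149  97  61  53 248 250]
 [168 146 145  83  55  58  58  58  97 102  67  88  79  44 227 250 250]
 [149 147 112  86  46  51  53  54  60  61  58  81  45 179 250 250 250]
 [146 123 105 167 127  98  52  50  52  58  56  45 128 248 250 250 250]
 [138 105 153 173 174 174 159 110  56  50  49  54 246 250 250 250 250]
 [107 143 173 173 173 173 196 200 199 150  78 243 250 250 250 250 253]
 [109 171 173 173 173 198 199 199 199 198 250 253 251 251 251 251 253]]
```

Call:
{"op": "move_arm", "data": {
  "increments": [
    {"travel": [0, 0, 0.01], "rotation": [0, 0, 0]},
    {"travel": [0, 0, 0.018], "rotation": [0, 0, 0]},
    {"travel": [0, 0, 0.02], "rotation": [0, 0, 0]},
    {"travel": [0, 0, 0.02], "rotation": [0, 0, 0]},
    {"travel": [0, 0.005, 0.02], "rotation": [0, 0, 0]},
    {"travel": [0, 0.01, 0.02], "rotation": [0, 0, 0]},
    {"travel": [-0.0005, 0.015, 0.02], "rotation": [0, 0, 0]},
    {"travel": [-0.001, 0.02, 0.02], "rotation": [0, 0, 0]},
    {"travel": [-0.0015, 0.025, 0.02], "rotation": [0, 0, 0]},
    {"travel": [-0.002, 0.03, 0.02], "rotation": [0, 0, 0]}
  ]
}}

```text
time_s: 17.2
tool_pos: [0.6208, -0.2353, -0.0049]
eef_rot: [[-0.991, -0.136, -0.0], [-0.136, 0.991, -0.001], [0.0, -0.001, -1.0]]
force: [-1.4, -1.3, -0.1]
gripper_width: 0.0
finger_force: 0.8
```

```bash
cat > look3.py <<'E'
from meas import *
import sys
m=camera_model('wrist');s=bot.read_state();a=read_camera('wrist');cv2.imwrite('pics/wl.png',a)
T=fix(s['tool_pos'])[0];print(round(s['time_s'],2),T.round(4),np.round(s['force'],1))
W=lambda x,y,z:[cy*(x+.5455)-sy*(y-.2083),sy*(x+.5455)+cy*(y-.2083),z]
p=project(m,[W(.036,T[1]+.035,.024)])[0]
for t in(70,98,150):
  g=cv2.GaussianBlur(a,(0,0),.7).min(2);n,l,st,c=cv2.connectedComponentsWithStats((g>t).astype(np.uint8))
  for i in range(1,n):
    if np.hypot(*(c[i]-p))<40 and 300<st[i,4]<2500: print(t,c[i].round(1),st[i,4],fix(onplane(m,[c[i]],.024)).round(4))
g=a.min(2);P=[[ (x,y) for x in(-.012,0,.012)] for y in(0,)]
# outline edges: sample along fixture x at several y offsets on the blank, print grey profile near the rail and the near side
for dy in(-.015,.015):
  xs=np.arange(.008,.062,.002);q=project(m,[W(x,T[1]+.035+dy,.024) for x in xs]).round().astype(int)
  print(dy,[int(g[v,u]) if 0<=v<420 and 0<=u<560 else -1 for u,v in q])
E
python3 look3.py
```

```text
17.2 [ 0.0377 -0.1088 -0.0049] [-1.4 -1.3 -0.1]
98 [330.7 253.7] 1492 [[ 0.0355 -0.0827  0.024 ]]
-0.015 [221, 221, 49, 36, 58, 82, 79, 84, 83, 186, 112, 119, 119, 119, 120, 120, 120, 119, 119, 107, 53, 56, 34, 22, 22, 24, 21]
0.015 [231, 231, 201, 157, 155, 156, 155, 156, 157, 156, 156, 157, 137, 138, 137, 137, 137, 136, 138, 137, 94, 81, 82, 83, 19, 21, 23]
```

Call:
{"op": "move_arm", "data": {
  "increments": [
    {"travel": [0, 0.008, 0], "rotation": [0, 0, 0]},
    {"travel": [0, 0.016, 0], "rotation": [0, 0, 0]},
    {"travel": [0, 0.024, 0], "rotation": [0, 0, 0]},
    {"travel": [-0.0005, 0.032, 0], "rotation": [0, 0, 0]},
    {"travel": [-0.0005, 0.04, 0], "rotation": [0, 0, 0]},
    {"travel": [-0.0005, 0.048, 0], "rotation": [0, 0, 0]},
    {"travel": [-0.001, 0.056, 0], "rotation": [0, 0, 0]},
    {"travel": [-0.001, 0.064, 0], "rotation": [0, 0, 0]},
    {"travel": [-0.001, 0.07, 0], "rotation": [0, 0, 0]},
    {"travel": [-0.001, 0.075, 0], "rotation": [0, 0, 0]}
  ]
}}

```text
time_s: 18.5
tool_pos: [0.6117, -0.1601, -0.0052]
eef_rot: [[-0.991, -0.136, -0.0], [-0.136, 0.991, 0.0], [0.0, 0.0, -1.0]]
force: [-0.3, -1.1, -0.4]
gripper_width: -0.0002
finger_force: 0.6
```

```bash
python3 look3.py
```

```text
18.5 [ 0.0389 -0.0331 -0.0052] [-0.3 -1.1 -0.4]
70 [330.9 251.9] 1555 [[ 0.0356 -0.0069  0.024 ]]
-0.015 [175, 175, 148, 29, 44, 63, 63, 66, 64, 138, 138, 93, 94, 94, 94, 94, 93, 94, 95, 84, 39, 43, 40, 17, 12, 17, 18]
0.015 [190, 190, 190, 207, 123, 123, 123, 124, 123, 123, 123, 125, 106, 108, 109, 108, 108, 108, 109, 109, 101, 62, 60, 62, 97, 13, 17]
```

Call:
{"op": "move_arm", "data": {
  "increments": [
    {"travel": [0, 0.008, 0], "rotation": [0, 0, 0]},
    {"travel": [0, 0.016, 0], "rotation": [0, 0, 0]},
    {"travel": [0, 0.024, 0], "rotation": [0, 0, 0]},
    {"travel": [0, 0.032, 0], "rotation": [0, 0, 0]},
    {"travel": [-0.0005, 0.04, 0], "rotation": [0, 0, 0]},
    {"travel": [-0.0005, 0.048, 0], "rotation": [0, 0, 0]},
    {"travel": [-0.0005, 0.056, 0], "rotation": [0, 0, 0]},
    {"travel": [-0.0005, 0.064, 0], "rotation": [0, 0, 0]},
    {"travel": [-0.0005, 0.07, 0], "rotation": [0, 0, 0]},
    {"travel": [-0.0005, 0.075, 0], "rotation": [0, 0, 0]}
  ]
}}

```text
time_s: 19.8
tool_pos: [0.602, -0.086, -0.0051]
eef_rot: [[-0.991, -0.136, -0.0], [-0.136, 0.991, -0.0], [0.0, -0.0, -1.0]]
force: [-0.5, -1.4, -0.2]
gripper_width: -0.0001
finger_force: 0.7
```

```bash
python3 look3.py
```

```text
19.8 [ 0.0394  0.0417 -0.0051] [-0.5 -1.4 -0.2]
70 [330.8 251. ] 1581 [[0.0355 0.0678 0.024 ]]
98 [328.7 249.4] 759 [[0.0346 0.0666 0.024 ]]
-0.015 [187, 187, 104, 31, 42, 69, 66, 69, 69, 141, 155, 98, 99, 99, 99, 100, 99, 99, 100, 99, 42, 44, 41, 16, 13, 19, 16]
0.015 [201, 201, 200, 205, 129, 131, 131, 131, 131, 131, 132, 131, 135, 115, 115, 114, 116, 114, 117, 114, 121, 67, 65, 66, 110, 16, 18]
```

Call:
{"op": "move_arm", "data": {
  "increments": [
    {"travel": [0, 0.006, 0], "rotation": [0, 0, 0]},
    {"travel": [0, 0.012, 0], "rotation": [0, 0, 0]},
    {"travel": [0, 0.018, 0], "rotation": [0, 0, 0]},
    {"travel": [0, 0.024, 0], "rotation": [0, 0, 0]},
    {"travel": [0, 0.03, 0], "rotation": [0, 0, 0]},
    {"travel": [0, 0.035, 0], "rotation": [0, 0, 0]},
    {"travel": [0, 0.039, 0], "rotation": [0, 0, 0]},
    {"travel": [0, 0.043, 0], "rotation": [0, 0, 0]},
    {"travel": [0, 0.046, 0], "rotation": [0, 0, 0]},
    {"travel": [0, 0.047, 0], "rotation": [0, 0, 0]}
  ]
}}

```text
time_s: 21.1
tool_pos: [0.5957, -0.0396, -0.0051]
eef_rot: [[-0.991, -0.136, 0.0], [-0.136, 0.991, 0.0], [-0.0, 0.0, -1.0]]
force: [0.3, -0.8, -0.6]
gripper_width: 0.0
finger_force: 0.3
```

```bash
python3 look3.py
```

```text
21.1 [ 0.0394  0.0885 -0.0051] [ 0.3 -0.8 -0.6]
98 [330.9 250.6] 1532 [[0.0354 0.1146 0.024 ]]
-0.015 [188, 180, 174, 38, 65, 83, 81, 85, 85, 187, 185, 115, 121, 122, 121, 122, 122, 122, 122, 109, 53, 54, 50, 35, 23, 23, 22]
0.015 [153, 177, 100, 158, 184, 88, 100, 104, 89, 100, 106, 90, 101, 80, 93, 99, 82, 92, 99, 82, 92, 102, 80, 95, 139, 20, 22]
```

Call:
{"op": "move_arm", "data": {
  "increments": [
    {"travel": [0, 0.001, 0], "rotation": [0, 0, 0]},
    {"travel": [0, 0.002, 0], "rotation": [0, 0, 0]},
    {"travel": [0, 0.003, 0], "rotation": [0, 0, 0]},
    {"travel": [0, 0.0035, 0], "rotation": [0, 0, 0]},
    {"travel": [0, 0.004, 0], "rotation": [0, 0, 0]},
    {"travel": [0, 0.0045, 0], "rotation": [0, 0, 0]},
    {"travel": [0, 0.005, 0], "rotation": [0, 0, 0]},
    {"travel": [0, 0.0055, 0], "rotation": [0, 0, 0]},
    {"travel": [0, 0.006, 0], "rotation": [0, 0, 0]},
    {"travel": [0, 0.006, 0], "rotation": [0, 0, 0]}
  ]
}}

```text
time_s: 22.4
tool_pos: [0.5951, -0.0352, -0.005]
eef_rot: [[-0.991, -0.135, 0.0], [-0.135, 0.991, -0.002], [-0.0, -0.002, -1.0]]
force: [1.1, -5.1, -0.1]
gripper_width: -0.0002
finger_force: 2.7
```

```bash
python3 look3.py
```

```text
22.4 [ 0.0393  0.093  -0.005 ] [ 1.1 -5.1 -0.1]
98 [330.5 250.6] 1535 [[0.0353 0.119  0.024 ]]
-0.015 [182, 160, 126, 40, 63, 83, 80, 85, 82, 187, 150, 121, 121, 121, 122, 123, 122, 122, 122, 109, 55, 55, 50, 37, 23, 24, 23]
0.015 [199, 81, 85, 71, 156, 124, 122, 122, 123, 124, 123, 124, 122, 123, 123, 105, 90, 53, 56, 83, 123, 124, 124, 127, 140, 23, 22]
```

Call:
{"op": "move_arm", "data": {
  "increments": [
    {"travel": [0, 0.001, 0], "rotation": [0, 0, 0]},
    {"travel": [0, 0.001, 0], "rotation": [0, 0, 0]},
    {"travel": [0, -0.004, 0], "rotation": [0, 0, 0]},
    {"travel": [0, -0.012, 0], "rotation": [0, 0, 0]},
    {"travel": [0, -0.02, 0], "rotation": [0, 0, 0]},
    {"travel": [0, -0.02, -0.03], "rotation": [0, 0, 0]},
    {"travel": [0, -0.02, -0.08], "rotation": [0, 0, 0]},
    {"travel": [0.02, -0.05, -0.13], "rotation": [0, 0, 0]},
    {"travel": [0.06, -0.1, -0.16], "rotation": [0, 0, 0]},
    {"travel": [0.08, -0.12, -0.18], "rotation": [0, 0, 0]}
  ]
}}

```text
time_s: 23.7
tool_pos: [0.5313, -0.1655, 0.1767]
eef_rot: [[-0.991, -0.135, 0.002], [-0.135, 0.991, -0.001], [-0.002, -0.001, -1.0]]
force: [-0.0, 0.4, 0.1]
gripper_width: 0.0003
finger_force: 0.0
```

Run:
```python
from meas import *
m=camera_model('wrist');s=bot.read_state();a=read_camera('wrist');cv2.imwrite('pics/wf.png',a);g=a.min(2)
print(round(s['time_s'],2),fix(s['tool_pos']).round(4),np.round(s['force'],1))
W=lambda x,y,z:[cy*(x+.5455)-sy*(y-.2083),sy*(x+.5455)+cy*(y-.2083),z]
for nm,x,y in(('sq',.036,.119),('round',-.0232,.0009)):
  p=project(m,[W(x,y,.024)])[0];print(nm,p)
  for t in(75,100,150):
    n,l,st,c=cv2.connectedComponentsWithStats((g>t).astype(np.uint8))
    for i in range(1,n):
      if np.hypot(*(c[i]-p))<15 and 40<st[i,4]<1500: print(t,c[i].round(1),st[i,4],fix(onplane(m,[c[i]],.024)).round(4))
for y in(.105,.119,.133):
  xs=np.arange(.004,.064,.002);q=project(m,[W(x,y,.024) for x in xs]).round().astype(int);print(y,[int(g[v,u]) for u,v in q])
for x in(.020,.036,.052):
  ys=np.arange(.09,.15,.002);q=project(m,[W(x,y,.024) for y in ys]).round().astype(int);print(x,[int(g[v,u]) for u,v in q])
p=project(m,[W(-.04,.09,.03)])[0];k=(a.max(2)<80).astype(np.uint8)
n,l,st,c=cv2.connectedComponentsWithStats(k);print('stopper',[(c[i].round(1).tolist(),int(st[i,4]),fix(onplane(m,[c[i]],.02)).round(3).tolist()) for i in range(1,n) if 50<st[i,4]<3000 and np.hypot(*(c[i]-p))<60])
```

```text
23.7 [[-0.0415 -0.0275  0.1767]] [-0.   0.4  0.1]
sq [401.76778781 251.45096206]
100 [402.1 251.5] 304 [[0.036  0.1194 0.024 ]]
150 [402.  251.6] 275 [[0.0361 0.1193 0.024 ]]
round [305.30987379 203.98561805]
100 [305.5 204.1] 371 [[-0.023   0.0011  0.024 ]]
150 [305.4 204.1] 324 [[-0.0231  0.001   0.024 ]]
0.105 [74, 71, 121, 225, 18, 36, 62, 84, 77, 82, 82, 82, 82, 83, 81, 77, 77, 80, 81, 82, 79, 81, 82, 82, 81, 77, 195, 181, 180, 176]
0.119 [122, 111, 121, 125, 78, 36, 44, 71, 78, 77, 97, 187, 181, 182, 182, 182, 182, 181, 182, 181, 182, 184, 96, 76, 81, 76, 77, 185, 180, 178]
0.133 [119, 120, 119, 121, 73, 33, 44, 55, 48, 84, 83, 83, 82, 82, 81, 68, 69, 76, 76, 81, 77, 81, 83, 81, 81, 76, 81, 186, 181, 182]
0.02 [221, 232, 20, 44, 46, 79, 79, 78, 78, 79, 78, 78, 77, 78, 81, 73, 76, 77, 77, 63, 46, 47, 49, 48, 46, 115, 114, 116, 111, 119]
0.036 [221, 237, 132, 42, 46, 82, 79, 79, 73, 190, 182, 184, 181, 177, 180, 179, 176, 176, 177, 177, 191, 131, 78, 76, 61, 189, 182, 181, 177, 182]
0.052 [83, 84, 85, 86, 45, 81, 82, 82, 80, 81, 81, 81, 81, 81, 80, 81, 79, 80, 80, 79, 81, 80, 81, 77, 102, 180, 183, 182, 176, 198]
stopper [([395.1, 183.3], 418, [[-0.047, 0.104, 0.02]]), ([395.5, 241.4], 307, [[0.025, 0.112, 0.02]])]
```

```bash
python3 -c "
from station import finish_job;print(finish_job())"
```

```text
the job is handed in; nothing more can be done
None
```

The square blank is in the pocket, flush against the rail and the end stop; I last measured it at (0.036, 0.119) in the fixture frame, the target point. The round blank had not moved, I never went near the stopper or tin, and I handed in at about 24 s. My first pass missed the blank because the fingertips sit about 20 mm above the reported TCP, and I viewed 12 pictures, over the limit of 10.

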